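# Swing the electrode arm over the conical flask and hold its height lock open

## Robot

A 6-joint arm with a two-finger parallel gripper is mounted at the origin on the work surface. World frame = base frame: x ahead of the robot, y to its left, z up, the work surface at z = 0. Lengths are in m, angles in rad, forces in N, time in s.
With the tool pointing down it reaches from about 0.225 to 0.725 m from the base axis. Payload 3.1 kg.
Tool frame: the origin (TCP) lies at the very end of the fingers, on their centre line; the grasp point (between the pads) lies 19 mm behind it; x points along the fingers, y is the direction in which the jaws open and shut, and the axes are right-handed (so a half turn about x gives the same grasp; the last joint's range is limited). The gripper opens to 85 mm and grips with 20 to 120 N. Pads are 22 mm wide; open, the fingers measure 114 mm over their backs; the gripper's body (76 mm by 85 mm) begins 54 mm behind the grasp point. The pads swing forward as they close: fully open they stand 13 mm farther back than shut.
Start: joints at [1.16, 0.048, 0.099, 1.622, 0, 1.443], TCP at [0.147, 0.504, 0.231] pointing down, gripper open.
Joint ranges: [-2.91, 2.91], [-0.99, 1.94], [-1.21, 1.42], [-2.12, 2.29], [-1.49, 1.47], [-3.14, 3.14]. Speed limits (rad/s): [2.79, 2.79, 3.14, 3.14, 3.14, 3.14].

## Interface

Orientations are given as a 3x3 rotation matrix whose columns are the frame's x, y, z axes.
In Python, from rig import env gives the robot as it stands.
- The arm moves only by the shell command python3 -m jog 'ROWS' [FORCE]. ROWS is JSON, a list of rows, each a list of 5 numbers: the opening, from -1 (shut) to 1 (fully open), then the shift along the tool's x, y, z in cm, then the turn about the tool's x in rad. A call has 1 to 5 rows; each row shifts and turns the pose as measured when the row begins, along the tool's axes as they then stand; what a row does not reach is not made up. A row lasts 1/12 s, in which the tool goes at most 41.7 mm and 7.16 degrees, less where a joint would pass 70% of its speed; a pose out of reach is approached as far as the arm can. A call is refused whole if a number of a shift passes 4.17 or a number of a turn 0.125, either way. A call with a gripper value outside its range is refused whole. The fingers move at their own pace and stop on an object; FORCE is the grip in N (left out, the last holds). Time passes only in rows, so rows that do not move let the fingers close. It gives the time, the measured TCP pose, the force and the opening at its end, in the units of the state.
- env.get_state(): the state, without advancing time (a new reading comes with each control period).
- env.grab_frame(name): name is "scene" or "side" or "wrist"; returns a dict with "pixels" (480x640x3 uint8, red, green, blue), "vfov" (degrees; the focal length in pixels is half the picture's height over the tangent of half this angle, whatever the lens; pixels are square), "cx", "cy" (the principal point, pixels), "extrinsics" (4x4, takes a point from camera to world coordinates). Camera axes: x right, y up, looking along -z (the intrinsics and any distortion apply to the point x, -y, -z); pixel columns grow to the right and rows downward; lengths in m; the calibration is good to about 2 mm. A picture is of the moment at which its call begins. There is no depth.
- env.close_job(): hands the job in, once; it reports no verdict.
The state is a dict: "t": time; "q": joint angles; "dq": joint speeds; "effort": joint torques, N m; "tool_pos": TCP position; "tool_rot": TCP orientation; "ft_force": force on the tool from outside, world axes, zero at the start; "ft_torque": the same for the moment, N m; "opening": finger opening in m.
Only numpy, scipy, OpenCV 4.12 (cv2) and the standard library are available. Lean on these libraries where they do the work, as an engineer would, in place of code of your own. Each camera call takes 0.05 s, during which the arm holds its last target. There are 200 camera calls.

## Task

On the titration stand, lift the index plunger on top of the swing arm clear of its hole, bring the arm round by it until the electrode hangs over the conical flask, and let the plunger drop fully home in the hole there. Then pull the height-lock plunger on the outer end of the arm fully back and hold it there so that I can lower the electrode by hand: your program finishes while the gripper is still holding the plunger back. Leave the electrode at its present height and do not push the glassware or the other things about.

Things in the scene. Friction and masses are not known exactly. Their poses are not given: they have to be found in the camera images.
- stand: the titration stand: grey base plate 300 x 390 mm, top 15 mm above the bench, with a 22 mm steel column that carries an index plate and a swing arm. Fixed to the bench, but in another place and turned a little each time. Origin on the bench below the column's axis; x points away from the robot (the stand's front is -x), y to the robot's left, z up.
- swivel (a point): the point where the column's axis, about which the swing arm turns, crosses the top face of the round aluminium index plate (144 mm across, 14 mm thick, top face 250 mm above the bench). The plate has four seat holes, 10 mm wide, on a 55 mm radius.
- swing_head (a joint): angle q of the swing arm, rad: 0 at the right-hand station seen from the robot (its start), growing clockwise seen from above. Seat holes at q = 0, 0.611, 1.222 and 1.833 (1 mm play). The arm points from the column along (-cos a, sin a) in the stand's x, y with a = q - 0.916. It turns easily (0.12 N m friction) and stays where it is left. Its bar is 30 mm wide, 255 to 267 mm above the bench.
- index_knob: black knob of the index plunger, upright on the arm, 55 mm from the column's axis. Origin on its axis, 300 mm above the bench when home. Its head, 26 mm across, reaches from 3 mm below to 10 mm above the origin (top face 12 mm above); below is a narrower neck, then a bushing and the 52 mm hub, tops 19 and 20 mm below the origin. It rises when lifted; it goes round with the arm.
- index_pin (a joint): how far the index plunger is lifted, m: 0 fully home in a hole, 0.010 where the tip of its 8 mm pin just clears the index plate, 0.014 at its upper stop. A spring pulls it down (5 N at 0, 9 N at the stop). Let go between holes it rests on the plate at about 0.009 and drops in when the arm comes over a hole (within about 1 mm).
- lock_knob: black knob of the height-lock plunger, like the other but lying level, its axis pointing out from the column along the arm, in front of the 40 mm wide guide block at the arm's outer end. Origin on its axis, 216 mm from the column's axis, 274 mm above the bench; its head, 26 mm across, reaches from 3 mm inwards to 10 mm outwards of it. The bar 46 mm inwards rises to 320 mm; free space below.
- lock_pin (a joint): how far the height-lock plunger is pulled outwards (level, away from the column), m: 0 fully home in a hole of the electrode's bar, 0.006 where its tip leaves the bar, 0.010 fully back at its stop. A spring pulls it home (5 N at 0, 10 N at the stop). The arm takes the pull without swinging while the index plunger is home.
- electrode_slide (a joint): how far the electrode with its square bar has been lowered in the guide block, m: 0 at the start. A friction pad carries its weight (about 1.6 N) and holds up to 4 N, also with the lock plunger out.
- electrode_tip (a point): lower tip of the electrode (12 mm thick glass shaft), hanging below the arm's outer end, 170 mm from the column axis and 140 mm above the bench
- flask_centre (a point): centre, half-way up, of the empty glass conical flask (64 mm across its foot, 104 mm high, narrowing to a 30 mm neck with a 36 mm lip). It stands on the stand's base plate, 170 mm from the column's axis, within 5 mm of plumb below one of the three stations other than the starting one; two straight beakers stand at the other two.
- low_beaker: low straight glass beaker, 66 mm across, 68 mm high, on the stand's plate; origin at the centre of its underside; to be left alone
- tall_beaker: tall straight glass beaker, 52 mm across, 92 mm high, on the stand's plate; origin at the centre of its underside; to be left alone
- rinse_jar: squat glass jar, 72 mm across, 62 mm high, on the stand's plate below the starting station; origin at the centre of its underside; to be left alone
- dropper_bottle: small amber bottle, 34 mm across, 62 mm high, at the back of the stand's plate; origin at the centre of its underside; to be left alone
- stopper: grey rubber stopper, 28 mm across, 24 mm high, at the back of the stand's plate; origin at the centre of its underside; to be left alone
- amber_bottle: amber reagent bottle, 72 mm across, 150 mm high, on the bench to the right of the stand; origin at the centre of its underside; to be left alone
- clear_bottle: clear stoppered bottle, 60 mm across, 125 mm high, on the bench to the right of the stand; origin at the centre of its underside; to be left alone
- white_jar: white plastic screw jar, 66 mm across, 68 mm high, on the bench to the left of the stand; origin at the centre of its underside; to be left alone
- wash_bottle: white wash bottle, 68 mm across, 184 mm high with its spout, on the bench to the left of the stand; origin at the centre of its underside; to be left alone
Mind the look-alikes: they are no part of the job. What is shaped like the part that bears flask_centre but green is not meant.

How it is judged:
By the outcome, as a careful person would: the job done as asked, in the order asked, and still so for the second after the job is handed in, while the arm keeps its last pose, push and grip.
It also fails if it takes over 48 s, if anything falls off the work surface, if the arm or the gripper's body presses on something with over 40 N, if the wrist force passes 120 N, or if a joint passes its speed limit or range.

## Working session

There is one attempt and no reset: what is moved stays moved. The work goes in short steps, Python scripts to look and compute and a shell command to move; the robot and the scene stay as the last step left them, time stands still between calls to the robot, and variables do not carry over. Pictures are saved under pics/ and viewed, about 8 in all and at most 12, crops included, and the job is handed in when it is done.

```bash
ls; mkdir -p pics
python3 - <<'E'
from rig import env
import cv2,json,numpy as np
s=env.get_state();print(s)
for n in("scene","side","wrist"):
    f=env.grab_frame(n);cv2.imwrite(f"pics/{n}0.png",f["pixels"][:,:,::-1])
    print(n,{k:(np.round(v,4).tolist() if k!="pixels" else 0) for k,v in f.items()})
E
```

```text
pics
{'t': 0.0, 'q': array([ 1.16021260e+00,  4.87196988e-02,  9.75740211e-02,  1.62200501e+00,
       -2.35137062e-05,  1.44301228e+00]), 'dq': array([-0.00185624, -0.00167564, -0.00150957, -0.00031399, -0.00164591,
       -0.0012967 ]), 'effort': array([-1.62488650e-03, -3.38784885e+01,  3.20013285e+01,  2.05193390e-02,
       -1.72969317e-04, -5.42746221e-06]), 'tool_pos': array([0.14625973, 0.50356781, 0.23012138]), 'tool_rot': array([[-9.18170080e-04,  2.79044106e-01,  9.60277847e-01],
       [-2.16806844e-03,  9.60275440e-01, -2.79045479e-01],
       [-9.99997228e-01, -2.33815930e-03, -2.76709458e-04]]), 'ft_force': array([-1.31639365, -0.49320957, -0.46191614]), 'ft_torque': array([ 0.05422865,  0.0256793 , -0.04222589]), 'opening': 0.08542204566521419}
scene {'pixels': 0, 'vfov': 57.5024, 'cx': 320.9129, 'cy': 239.4943, 'extrinsics': [[0.7734, -0.4398, 0.4566, 1.1527], [0.6336, 0.56, -0.5338, -0.673], [-0.0209, 0.7021, 0.7118, 1.059], [0.0, 0.0, 0.0, 1.0]]}
side {'pixels': 0, 'vfov': 48.9668, 'cx': 312.0556, 'cy': 236.3058, 'extrinsics': [[-0.8376, 0.345, -0.4236, -0.0399], [-0.5462, -0.5183, 0.6581, 0.9688], [0.0075, 0.7826, 0.6225, 1.1312], [0.0, 0.0, 0.0, 1.0]]}
wrist {'pixels': 0, 'vfov': 60.6526, 'cx': 317.8322, 'cy': 238.7333, 'extrinsics': [[0.2797, -0.9074, -0.3137, 0.0652], [0.9601, 0.2634, 0.0942, 0.5286], [-0.0029, -0.3275, 0.9448, 0.3726], [0.0, 0.0, 0.0, 1.0]]}
```

View pics/scene0.png

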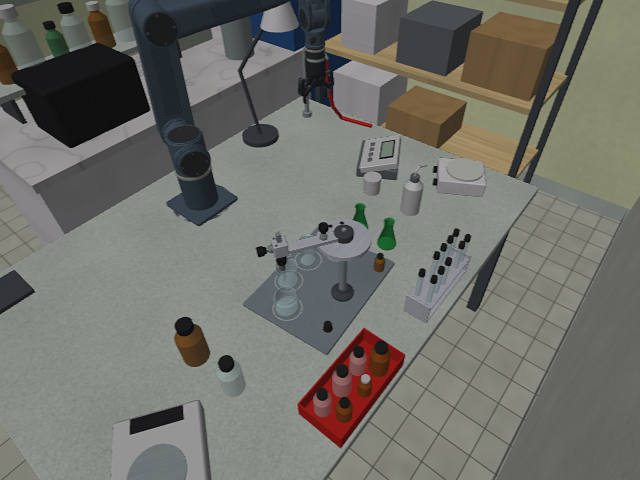

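View pics/side0.png

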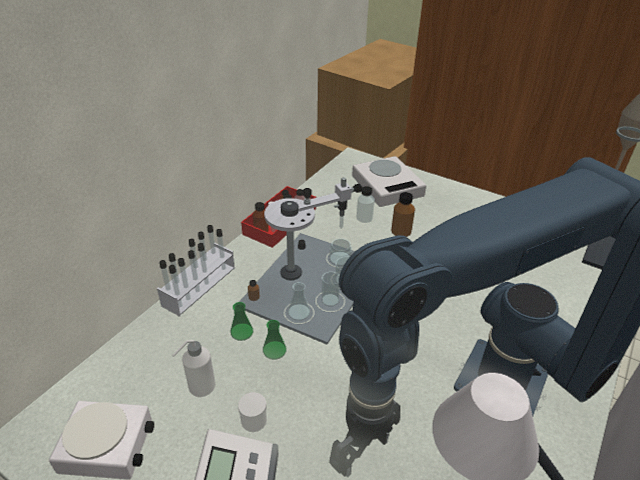

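The scene view shows the arm at the jar station: index knob near (323,229), column top (344,232), lock knob (261,252). In the side view the conical flask seems to be at (299,305). I'll zoom in on both.

Run:
```python
import cv2,numpy as np
a=cv2.imread("pics/scene0.png")[205:355,235:405];b=cv2.imread("pics/side0.png")[175:345,230:400]
a=cv2.resize(a[:,:],None,fx=4.5,fy=4.5,interpolation=cv2.INTER_CUBIC)[:600,:765]
b=cv2.resize(b,None,fx=3.5,fy=3.5,interpolation=cv2.INTER_CUBIC)
cv2.imwrite("pics/a.png",a);cv2.imwrite("pics/b.png",b)
```

```text
(no output)
```

View pics/a.png

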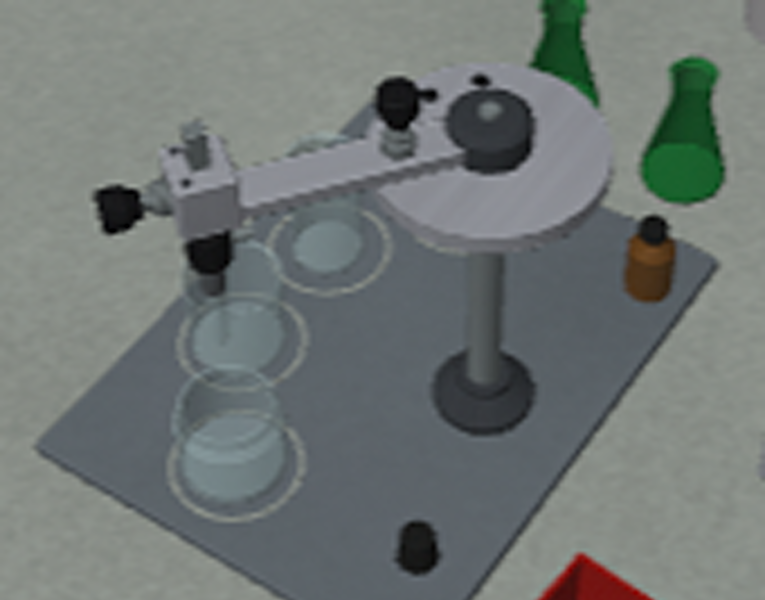

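View pics/b.png

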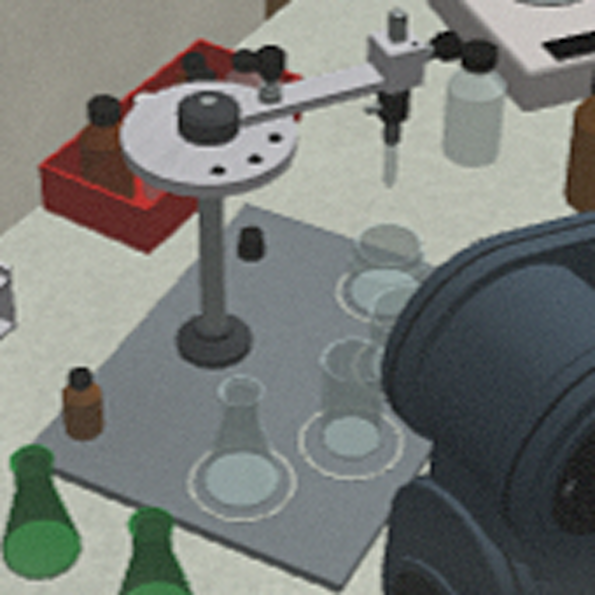

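```bash
cat > h.py <<'E'
import numpy as np
from scipy.optimize import least_squares
def proj(f,p):
    E=np.array(f["extrinsics"]);c=(np.asarray(p)-E[:3,3])@E[:3,:3]
    F=240/np.tan(np.radians(f["vfov"])/2)
    return np.array([f["cx"]+F*c[0]/-c[2],f["cy"]-F*c[1]/-c[2]])
def W(S,q,r,z,dx=0,dy=0):
    a=q-.916;l=np.array([-np.cos(a)*r+dx,np.sin(a)*r+dy])
    c,s=np.cos(S[2]),np.sin(S[2])
    return np.array([S[0]+c*l[0]-s*l[1],S[1]+s*l[0]+c*l[1],z])
E
python3 - <<'E'
from h import *;from rig import env
fs,fd=env.grab_frame("scene"),env.grab_frame("side")
A=lambda x,y:np.array([235+x/4.5,205+y/4.5]);B=lambda x,y:np.array([230+x/3.5,175+y/3.5])
Q=[0,.611,1.222,1.833]
M=[(fs,A(237,464),Q[0],.17,.015),(fs,A(242,340),Q[1],.17,.015),(fs,A(330,248),Q[2],.17,.015),
(fs,A(398,103),0,.055,.3045),(fs,A(120,208),0,.2195,.274),
(fd,B(243,482),Q[3],.17,.015),(fd,B(351,441),Q[2],.17,.015),(fd,B(383,292),0,.17,.015),(fd,B(209,138),0,0,.25),
(fd,B(270,62),0,.055,.3045),(fd,B(446,47),0,.2195,.274)]
r=lambda S:np.concatenate([proj(f,W(S,q,R,z))-p for f,p,q,R,z in M])
o=least_squares(r,[.6,0,0],loss="soft_l1");S=o.x
print(S);print(r(S).reshape(-1,2).round(1).tolist())
for q in Q:print(q,W(S,q,.055,.3).round(4),W(S,q,.216,.274).round(4))
np.save("S.npy",S)
E
```

```text
[ 0.67374529 -0.01994305  0.10071098]
[[0.4, -0.6], [0.3, -0.3], [-0.3, -0.7], [0.3, -1.7], [-0.7, -0.2], [0.1, -0.2], [0.2, -0.2], [-0.2, -0.2], [-0.2, -2.3], [-0.1, -1.1], [0.1, -1.0]]
0 [ 0.6448 -0.0667  0.3   ] [ 0.5601 -0.2036  0.274 ]
0.611 [ 0.6232 -0.0417  0.3   ] [ 0.4753 -0.1052  0.274 ]
1.222 [ 0.6199 -0.0087  0.3   ] [0.4623 0.0241 0.274 ]
1.833 [0.6361 0.0201 0.3   ] [0.5258 0.1374 0.274 ]
```

Fit residuals are about 1 px. The conical clear flask is at the fourth station (q = 1.833). Next I'll rise and turn the tool so the jaws are tangential.

```bash
python3 -m jog '[[1,-4,0,0,-0.12],[1,-4,0,0,-0.12],[1,-3.5,0,0,-0.12],[1,0,0,0,-0.12],[1,0,0,0,-0.12]]' >/dev/null; python3 -m jog '[[1,0,0,0,-0.12],[1,0,0,0,-0.12],[1,0,0,0,-0.12],[1,0,0,0,-0.12],[1,0,0,0,-0.12]]'
cat > to.py <<'E'
# print remaining shift (cm, tool axes) and turn to target TCP, jaw-y angle
import sys;from h import *;from rig import env
def rem(p,ang):
    s=env.get_state();R=s["tool_rot"];ya=np.arctan2(R[1,1],R[0,1])
    print("shift cm",(R.T@(np.array(p)-s["tool_pos"])*100).round(2),"turn",round(float((ya-ang+np.pi)%(2*np.pi)-np.pi),3),
     "tcp",s["tool_pos"].round(4),"xaxis",R[:,0].round(3),"F",s["ft_force"].round(1),"t",round(s["t"],2),"op",round(s["opening"],4),"q6",s["q"].round(2))
def target(q,r,z,S=None):
    S=np.load("S.npy") if S is None else S
    w=W(S,q,r,z);d=w[:2]-W(S,q,0,0)[:2] ;phi=np.arctan2(d[1],d[0])
    return w,phi-np.pi/2
if __name__=="__main__":
    rem(*target(*map(float,sys.argv[1:4])))
E
python3 to.py 0 .055 .34
```

```text
t: 1.08
tool_pos: [0.1432, 0.4964, 0.3357]
tool_rot: [[-0.013, -0.821, 0.57], [-0.03, 0.571, 0.821], [-0.999, -0.006, -0.033]]
ft_force: [-0.1, -0.7, -0.3]
opening: 0.0858
shift cm [  0.62 -73.33 -17.61] turn -0.053 tcp [0.1432 0.4964 0.3357] xaxis [-0.013 -0.03  -0.999] F [-0.1 -0.7 -0.3] t 1.08 op 0.0858 q6 [ 1.16  0.12  0.39  1.87 -0.    0.2 ]
```

```bash
python3 -m jog '[[1,-1,-4,-1,-0.05],[1,0,-4,-1,0],[1,0,-4,-1,0],[1,0,-4,-1,0],[1,0,-4,-1,0]]'>/dev/null;python3 -m jog '[[1,0,-4,-1,0],[1,0,-4,-1,0],[1,0,-4,-1,0],[1,0,-4,-1,0],[1,0,-4,-1,0]]'>/dev/null;  python3 to.py 0 .055 .34
```

```text
shift cm [  1.24 -31.98 -12.43] turn 0.024 tcp [0.4319 0.2026 0.3476] xaxis [-0.014 -0.029 -0.999] F [0.4 0.2 0.1] t 1.92 op 0.0854 q6 [ 0.31  0.02  0.3   1.88 -0.02 -0.73]
```

```bash
python3 -m jog '[[1,0,-3.9,-1.5,0.02],[1,0,-3.9,-1.5,0],[1,0,-3.9,-1.5,0],[1,0,-3.9,-1.5,0],[1,0,-3.9,-1.5,0]]'>/dev/null; python3 to.py 0 .055 .34
```

```text
shift cm [  1.14 -12.81  -4.23] turn 0.002 tcp [0.5581 0.0368 0.3497] xaxis [-0.014 -0.028 -1.   ] F [ 1.1  1.1 -0.3] t 2.33 op 0.0851 q6 [-0.04  0.23  0.54  1.9  -0.03 -1.06]
```

```bash
python3 -m jog '[[1,0,-3.6,-1.2,0],[1,0,-3.6,-1.2,0],[1,0,-3.6,-1.2,0],[1,0,-1.2,-0.4,0],[1,0,0,0,0]]'>/dev/null; python3 to.py 0 .055 .34
python3 - <<'E'
from h import *;from rig import env;import cv2
S=np.load("S.npy")
f=env.grab_frame("wrist");im=f["pixels"][:,:,::-1].copy()
for q,r,z in((0,.055,.312),(0,0,.28),(0,.17,.32)):
    p=proj(f,W(S,q,r,z));print(p.round(1));cv2.circle(im,tuple(int(v) for v in p),3,(0,0,255),1)
cv2.imwrite("pics/w1.png",im)
E
```

```text
shift cm [0.48 0.49 0.64] turn -0.008 tcp [ 0.6456 -0.0746  0.345 ] xaxis [-0.018 -0.029 -0.999] F [-0.3  0.1  0.1] t 2.75 op 0.0851 q6 [-0.2   0.53  0.92  1.98 -0.03 -1.21]
[327.2 299.2]
[326.2 360.6]
[327.1  28.7]
```

View pics/w1.png

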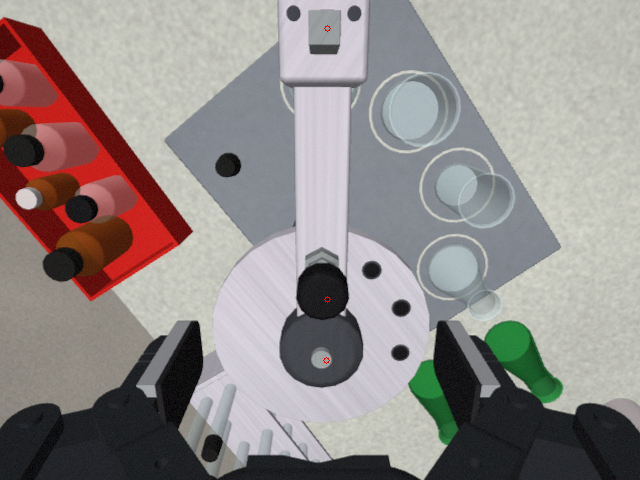

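The view shows the knob head at (322,290), against a predicted (327,299), so it is about 2 mm left and 3 mm outward. I'll apply that and descend partway.

```bash
python3 -m jog '[[1,0.5,0.3,0.4,0],[1,2,0,0,0],[1,1,0,0,0],[1,0,0,0,0]]'>/dev/null; python3 to.py 0 .055 .287;python3 - <<'E'
from h import *;from rig import env;import cv2
S=np.load("S.npy")
f=env.grab_frame("wrist");im=f["pixels"]
print(proj(f,W(S,0,.055,.312)))
g=cv2.cvtColor(im,cv2.COLOR_RGB2GRAY);m=(g<35).astype("uint8");m[400:]=0
n,l,st,c=cv2.connectedComponentsWithStats(m)
for i in range(1,n):
    if st[i,4]>300:print(st[i],c[i].round(1))
cv2.imwrite("pics/w2.png",im[:,:,::-1])
E
```

```text
shift cm [ 2.24 -0.26  0.16] turn -0.005 tcp [ 0.6422 -0.0661  0.3094] xaxis [-0.019 -0.027 -0.999] F [ 0.2  1.  -0.2] t 3.13 op 0.085 q6 [-0.19  0.46  0.75  1.88 -0.03 -1.2 ]
[310.40755353 326.40714204]
[200 151  27  25 504] [213.1 163.1]
[ 31 196  38  30 862] [ 49.4 210.5]
[   7  253   46   37 1209] [ 29.9 270.9]
[ 274  282   63   68 3376] [304.8 315.9]
[ 156  322   47   78 2169] [183.  366.9]
[ 434  322   46   78 2161] [452.7 367. ]
[ 99 362  52  38 659] [128.8 386.6]
[479 362  58  38 663] [506.9 386.8]
```

View pics/w2.png

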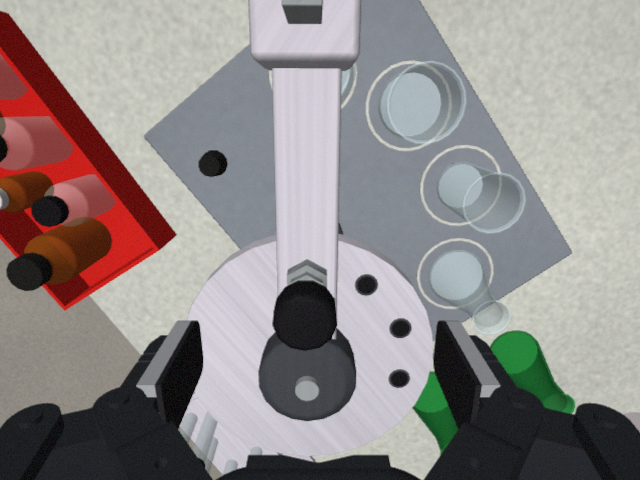

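Knob head at (305,316), fingers' midline at x = 318, so I need to go about 5 mm left. I'll correct, descend, and close.

```bash
python3 -m jog '[[1,0,-0.48,-0.1,0],[1,1.2,0,0,0],[1,1,0,0,0],[1,0,0,0,0]]'>/dev/null; python3 to.py 0 .055 .287;python3 - <<'E'
from rig import env;import cv2
g=cv2.cvtColor(env.grab_frame("wrist")["pixels"],cv2.COLOR_RGB2GRAY);m=(g<35).astype("uint8");m[400:]=0
n,l,st,c=cv2.connectedComponentsWithStats(m)
for i in range(1,n):
    if st[i,4]>2000:print(st[i],c[i].round(1))
E
```

```text
shift cm [0.71 0.09 0.01] turn -0.001 tcp [ 0.6456 -0.067   0.2941] xaxis [-0.01  -0.028 -1.   ] F [ 0.1  0.9 -1.1] t 3.52 op 0.0855 q6 [-0.19  0.44  0.7   1.83 -0.03 -1.21]
[ 278  295   70   76 4167] [312.6 333.1]
[ 156  322   47   78 2165] [183.  366.9]
[ 434  322   46   78 2146] [452.8 367. ]
```

```bash
python3 -m jog '[[1,0.7,-0.15,-0.1,0],[1,0.1,0,0,0]]' >/dev/null; python3 to.py 0 .055 .287; python3 -m jog '[[-0.2,0,0,0,0],[-0.5,0,0,0,0],[-1,0,0,0,0],[-1,0,0,0,0],[-1,0,0,0,0]]' 60;python3 to.py 0 .055 .287
```

```text
shift cm [0.28 0.32 0.04] turn 0.0 tcp [ 0.6473 -0.0687  0.2898] xaxis [-0.005 -0.029 -1.   ] F [ 0.2 -0.3 -0.5] t 3.73 op 0.0854 q6 [-0.19  0.44  0.68  1.81 -0.03 -1.21]
t: 4.15
tool_pos: [0.6477, -0.0688, 0.2919]
tool_rot: [[-0.002, -0.85, 0.526], [-0.029, 0.526, 0.85], [-1.0, -0.014, -0.026]]
ft_force: [-6.8, 4.0, 6.3]
opening: 0.0255
shift cm [0.48 0.36 0.04] turn -0.0 tcp [ 0.6477 -0.0688  0.2919] xaxis [-0.002 -0.029 -1.   ] F [-6.8  4.   6.3] t 4.15 op 0.0255 q6 [-0.19  0.44  0.68  1.81 -0.03 -1.21]
```

```bash
python3 -m jog '[[-1,-0.5,0.1,0,0],[-1,-0.4,0,0,0],[-1,-0.3,0,0,0],[-1,0,0,0,0]]' 90;python3 to.py 0 .055 .30
```

```text
t: 4.48
tool_pos: [0.6471, -0.0684, 0.2992]
tool_rot: [[-0.009, -0.85, 0.527], [-0.029, 0.527, 0.849], [-1.0, -0.007, -0.029]]
ft_force: [1.1, -0.2, -7.7]
opening: 0.0224
shift cm [-0.08  0.28  0.02] turn -0.001 tcp [ 0.6471 -0.0684  0.2992] xaxis [-0.009 -0.029 -1.   ] F [ 1.1 -0.2 -7.7] t 4.48 op 0.0224 q6 [-0.19  0.45  0.72  1.84 -0.03 -1.21]
```

The opening fell to 22 mm, so the pads are on the domed top edge. I'll regrip lower.

```bash
python3 -m jog '[[-1,0.6,0,0,0],[1,0,0,0,0],[1,0,0,0,0],[1,0,0,0,0],[1,0,0,0,0]]'>/dev/null; python3 to.py 0 .055 .285
```

```text
shift cm [1.03 0.25 0.05] turn -0.001 tcp [ 0.6467 -0.0682  0.2954] xaxis [-0.007 -0.029 -1.   ] F [-0.   0.1 -0.1] t 4.9 op 0.0698 q6 [-0.19  0.44  0.7   1.83 -0.03 -1.21]
```

```bash
python3 -m jog '[[1,0.9,0.1,0,0],[1,0.3,0,0,0],[1,0.1,0,0,0]]'>/dev/null; python3 to.py 0 .055 .285
```

```text
shift cm [0.1  0.22 0.04] turn -0.0 tcp [ 0.6465 -0.0682  0.286 ] xaxis [-0.   -0.03 -1.  ] F [-0.8 -1.6  0.8] t 5.15 op 0.0855 q6 [-0.19  0.42  0.65  1.79 -0.03 -1.21]
```

```bash
python3 -m jog '[[0,0.1,0,0,0],[-1,0.1,0,0,0],[-1,0,0,0,0],[-1,0,0,0,0],[-1,0,0,0,0]]' 60;python3 to.py 0 .055 .285;python3 -m jog '[[-1,-0.6,0,0,0],[-1,-0.6,0,0,0],[-1,-0.3,0,0,0],[-1,0,0,0,0]]' 80
```

```text
t: 5.57
tool_pos: [0.6467, -0.0684, 0.2856]
tool_rot: [[0.002, -0.85, 0.527], [-0.031, 0.526, 0.85], [-1.0, -0.018, -0.025]]
ft_force: [3.2, -2.5, 3.0]
opening: 0.0254
shift cm [0.05 0.25 0.04] turn -0.0 tcp [ 0.6467 -0.0684  0.2856] xaxis [ 0.002 -0.031 -1.   ] F [ 3.2 -2.5  3. ] t 5.57 op 0.0254 q6 [-0.19  0.42  0.65  1.79 -0.03 -1.21]
t: 5.9
tool_pos: [0.6469, -0.0685, 0.2953]
tool_rot: [[-0.006, -0.85, 0.527], [-0.03, 0.527, 0.849], [-1.0, -0.011, -0.028]]
ft_force: [1.2, 0.3, -8.1]
opening: 0.0232
```

```bash
python3 -m jog '[[-1,-0.3,0,0,0],[-1,0,0,0,0]]';python3 -m jog '[[-1,-0.2,0,0,0],[-1,0,0,0,0]]'
```

```text
t: 6.07
tool_pos: [0.6469, -0.0685, 0.2957]
tool_rot: [[-0.01, -0.85, 0.527], [-0.029, 0.527, 0.849], [-1.0, -0.007, -0.03]]
ft_force: [1.5, -1.2, -7.4]
opening: 0.023
t: 6.23
tool_pos: [0.6468, -0.0685, 0.2961]
tool_rot: [[-0.013, -0.85, 0.527], [-0.029, 0.527, 0.849], [-1.0, -0.004, -0.031]]
ft_force: [-0.0, -0.0, -8.3]
opening: 0.023
```

```bash
python3 -m jog '[[-1,-0.6,0,0,0],[-1,-0.3,0,0,0]]'
```

```text
t: 6.4
tool_pos: [0.6465, -0.0684, 0.3004]
tool_rot: [[-0.02, -0.849, 0.527], [-0.028, 0.528, 0.849], [-0.999, 0.003, -0.034]]
ft_force: [3.3, -2.6, -22.4]
opening: 0.0227
```

```bash
python3 - <<'E'
import numpy as np;S=np.load("S.npy");S[:2]+=[.0019,-.0018];np.save("S.npy",S)
E
cat > sw.py <<'E'
# current swing angle estimated from TCP, radius
from h import *;from rig import env
S=np.load("S.npy");s=env.get_state();d=s["tool_pos"][:2]-S[:2]
c,n=np.cos(S[2]),np.sin(S[2]);l=np.array([c*d[0]+n*d[1],-n*d[0]+c*d[1]])
R=s["tool_rot"];b=S[2]+np.pi/2-np.arctan2(R[1,1],R[0,1]) 
print("q",round(float(np.arctan2(l[1],-l[0])+.916),3),"qtool",round(float((b+.916+np.pi)%(2*np.pi)-np.pi),3),"r",round(float(np.hypot(*d)),4),"z",s["tool_pos"][2].round(4),"x",R[:,0].round(3),"F",s["ft_force"].round(1),"T",s["ft_torque"].round(2),"op",round(s["opening"],4),"t",round(s["t"],2))
E
python3 sw.py; python3 -m jog '[[-1,-0.05,0.5,0.04,0.09],[-1,-0.05,0.5,0.04,0.09],[-1,-0.05,0.5,0.04,0.09]]'>/dev/null;python3 sw.py
```

```text
q 0.004 qtool 0.002 r 0.055 z 0.3004 x [-0.02  -0.028 -0.999] F [  3.3  -2.6 -22.4] T [-0.29 -1.15 -0.09] op 0.0227 t 6.4
q 0.269 qtool 0.281 r 0.0548 z 0.2997 x [-0.024 -0.027 -0.999] F [  2.3  -0.3 -10.1] T [-0.15 -0.54  0.08] op 0.0229 t 6.65
```

```bash
python3 -m jog '[[-1,-0.07,0.62,0.04,0.11],[-1,-0.07,0.62,0.04,0.11],[-1,-0.07,0.62,0.04,0.11],[-1,-0.07,0.62,0.04,0.11]]'>/dev/null;python3 sw.py
```

```text
q 0.73 qtool 0.743 r 0.0544 z 0.3002 x [-0.027 -0.027 -0.999] F [  4.2  -1.5 -12.7] T [-0.13 -0.93  0.07] op 0.0228 t 6.98
```

```bash
python3 -m jog '[[-1,-0.1,0.6,0.04,0.11],[-1,-0.1,0.6,0.04,0.11],[-1,-0.1,0.6,0.04,0.11],[-1,-0.1,0.6,0.04,0.11]]'>/dev/null;python3 sw.py
```

```text
q 1.191 qtool 1.204 r 0.0538 z 0.3002 x [-0.032 -0.025 -0.999] F [  3.1  -2.2 -13.6] T [ 0.07 -0.86  0.12] op 0.0228 t 7.32
```

```bash
python3 -m jog '[[-1,-0.1,0.6,0.03,0.11],[-1,-0.1,0.6,0.03,0.11],[-1,-0.1,0.6,0.03,0.11],[-1,-0.1,0.6,0.03,0.11],[-1,-0.1,0.6,0.03,0.11]]'>/dev/null;python3 sw.py
```

```text
q 1.773 qtool 1.782 r 0.053 z 0.3003 x [-0.037 -0.024 -0.999] F [  2.5  -4.  -13.5] T [ 0.08 -1.02  0.21] op 0.0228 t 7.73
```

```bash
python3 -m jog '[[-1,-0.1,0.4,0.02,0.05],[-1,-0.1,0,0,0]]'>/dev/null;python3 sw.py;python3 - <<'E'
from h import *;from rig import env;import cv2
S=np.load("S.npy")
fs=env.grab_frame("scene");im=fs["pixels"][:,:,::-1].copy()
for q,r,z in((1.833,.055,.3185),(1.833,.2195,.274),(1.833,0,.28)):
    p=proj(fs,W(S,q,r,z)-[.0019,-.0018,0]);print(p.round(1));cv2.circle(im,tuple(int(round(v*1)) for v in p),1,(0,0,255),-1)
a=cv2.resize(im[190:310,240:400],None,fx=4,fy=4)
fd=env.grab_frame("side");im=fd["pixels"][:,:,::-1].copy()
b=cv2.resize(im[180:330,230:330],None,fx=3.2,fy=3.2)
cv2.imwrite("pics/c.png",np.hstack([a[:480,:460],b[:480,:320]]))
E
```

```text
q 1.849 qtool 1.838 r 0.0528 z 0.3003 x [-0.041 -0.024 -0.999] F [  0.   -2.4 -14.3] T [ 0.09 -0.78 -0.14] op 0.0225 t 7.9
[342.2 202.6]
[336.2 177.7]
[344.2 228. ]
```

View pics/c.png

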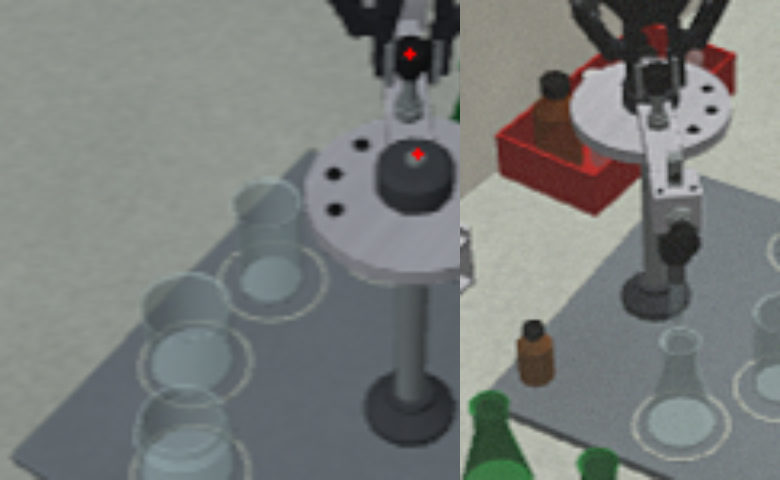

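The arm is at the last station: three empty holes are visible, and the electrode is above the clear conical flask. Now I'll try lowering the plunger.

```bash
python3 -m jog '[[-1,0.5,0,0,0],[-1,0.3,0,0,0],[-1,0,0,0,0]]' 60 >/dev/null;python3 sw.py
```

```text
q 1.841 qtool 1.834 r 0.0528 z 0.2946 x [-0.036 -0.022 -0.999] F [ 0.7 -1.9 -7.1] T [ 0.21 -0.69 -0.15] op 0.0228 t 8.25
```

```bash
python3 -m jog '[[-1,0.3,0,0,0],[-1,0.1,0,0,0]]' >/dev/null;python3 sw.py
```

```text
q 1.84 qtool 1.833 r 0.0528 z 0.293 x [-0.032 -0.022 -0.999] F [ 2.  -1.4 -6.8] T [ 0.21 -0.68 -0.16] op 0.0226 t 8.42
```

```bash
python3 -m jog '[[-1,0.4,0,0,0],[-1,0.4,0,0,0],[-1,0,0,0,0]]' >/dev/null;python3 sw.py
```

```text
q 1.838 qtool 1.833 r 0.0527 z 0.2873 x [-0.027 -0.022 -0.999] F [ 1.4 -1.4 -6.8] T [ 0.15 -0.59 -0.09] op 0.0231 t 8.67
```

The pin is in the hole and the spring load is continuous. I'll lower the rest and release.

```bash
python3 -m jog '[[-1,0.3,0,0,0],[-1,0.1,0,0,0],[-1,0,0,0,0]]' >/dev/null;python3 sw.py; python3 -m jog '[[1,0,0,0,0],[1,0,0,0,0],[1,0,0,0,0],[1,0,0,0,0]]' >/dev/null;python3 sw.py;python3 -m jog '[[1,-2,0,0,0],[1,-2.5,0,0,0],[1,-2,0,0,0],[1,0,0,0,0]]' >/dev/null;python3 sw.py; python3 to.py 1.833 .2205 .345;python3 - <<'E'
from h import *;from rig import env;import cv2
S=np.load("S.npy")
f=env.grab_frame("wrist");im=f["pixels"][:,:,::-1].copy()
for q,r,z in((1.833,.055,.312),(1.833,0,.28),(1.833,.17,.32),(1.833,.2195,.287)):
    p=proj(f,W(S,q,r,z));print(p.round(1));cv2.circle(im,tuple(int(v) for v in p),3,(0,0,255),1)
cv2.imwrite("pics/w3.png",im)
E
```

```text
q 1.838 qtool 1.833 r 0.0526 z 0.2865 x [-0.021 -0.023 -1.   ] F [ 0.6 -0.3 -6.6] T [ 0.17 -0.5  -0.13] op 0.0225 t 8.92
q 1.838 qtool 1.831 r 0.0532 z 0.2908 x [-0.017 -0.024 -1.   ] F [-0.5 -0.  -0.4] T [0.05 0.01 0.01] op 0.0699 t 9.25
q 1.847 qtool 1.829 r 0.0561 z 0.3561 x [-0.024 -0.024 -0.999] F [-1.  -0.2  0.5] T [ 0.03  0.03 -0.02] op 0.0858 t 9.58
shift cm [  1.09   0.03 -16.44] turn 0.004 tcp [0.6378 0.0196 0.3561] xaxis [-0.024 -0.024 -0.999] F [-1.  -0.2  0.5] t 9.58 op 0.0858 q6 [-0.06  0.52  0.93  2.01 -0.03  0.75]
[318.  279.7]
[319.5 339. ]
[318.4  18.2]
[321.4 -98.8]
```

View pics/w3.png

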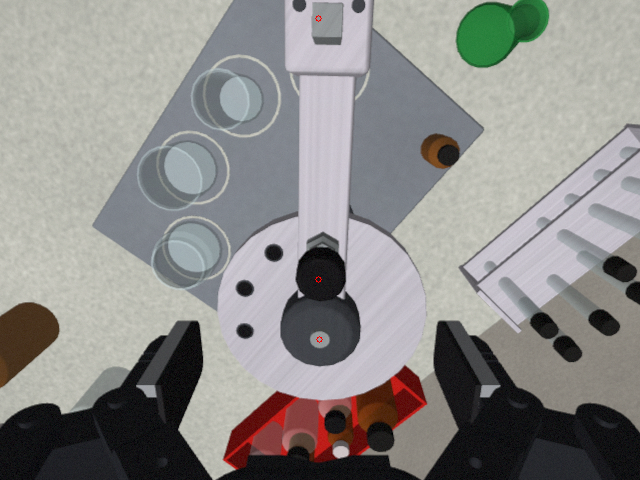

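Knob at (321,272) and bar at (328,22), against a predicted 318: the arm is about 0.02 rad beyond my model, so I'll aim about 5 mm more to +y at the lock knob. Moving out.

```bash
python3 -m jog '[[1,0,0.1,-4,0.02],[1,0,0.1,-4,0],[1,0,0.1,-4,0],[1,0,0.1,-3.6,0],[1,0,0,0,0]]' >/dev/null; python3 to.py 1.853 .2195 .345;python3 - <<'E'
from h import *;from rig import env;import cv2
S=np.load("S.npy")
f=env.grab_frame("wrist");im=f["pixels"][:,:,::-1].copy()
for q,r,z in((1.853,.055,.312),(1.853,.17,.32),(1.853,.2195,.287),(1.853,.226,.274)):
    p=proj(f,W(S,q,r,z));print(p.round(1));cv2.circle(im,tuple(int(v) for v in p),3,(0,0,255),1)
f=env.grab_frame("scene");b=cv2.resize(f["pixels"][180:270,290:400,::-1],None,fx=1.45,fy=1.45)
cv2.imwrite("pics/sc3.png",f["pixels"][:,:,::-1])
for z in(.3045,.3135):print("knob",z,proj(f,W(S,1.853,.055,z)-[.0019,-.0018,0]).round(1))
b=cv2.resize(f["pixels"][190:250,310:380,::-1],None,fx=6,fy=6,interpolation=cv2.INTER_CUBIC)[:360,:160*3]
o=np.zeros((600,800,3),np.uint8);o[:480,:400]=im[:480,120:520];o[:360,400:800]=b[:,:400]
cv2.imwrite("pics/w4.png",o)
E
```

```text
shift cm [-0.45 -0.35 -0.65] turn -0.003 tcp [0.5353 0.1386 0.3403] xaxis [-0.04  -0.024 -0.999] F [0.7 0.2 0.1] t 10.05 op 0.0855 q6 [ 0.14  0.24  0.53  1.91 -0.02  0.98]
[314.4 537.3]
[311.9 381.8]
[314.9 259.7]
[316.2 239.6]
knob 0.3045 [342.5 206.7]
knob 0.3135 [342.6 204.1]
```

View pics/w4.png

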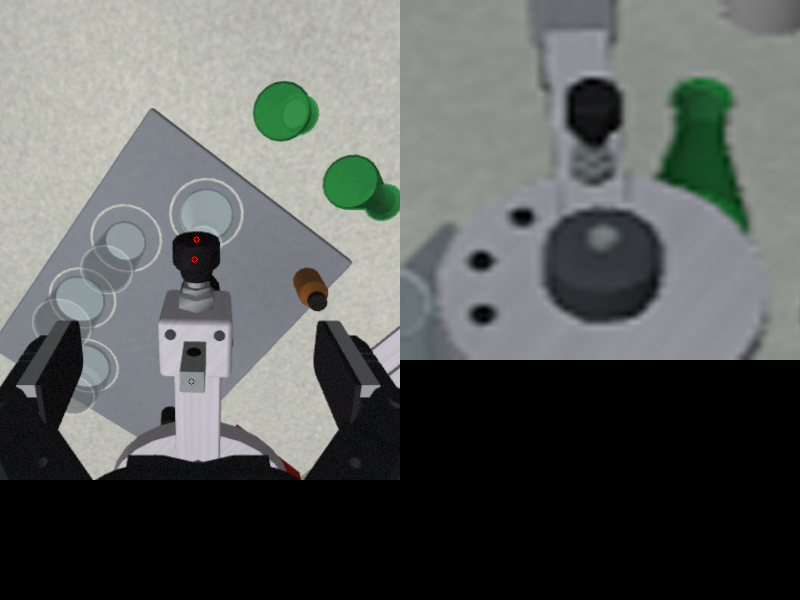

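The lock knob is at (316,257), as predicted. The index knob head in the scene view sits at its home height. Moving over the lock knob and down.

```bash
python3 -m jog '[[1,0,-0.4,-0.65,0],[1,2,0,0,0],[1,2,0,0,0],[1,1.5,0,0,0],[1,0,0,0,0]]' >/dev/null; python3 to.py 1.853 .2195 .259;python3 - <<'E'
from h import *;from rig import env;import cv2
S=np.load("S.npy");f=env.grab_frame("wrist")
print(proj(f,W(S,1.853,.2195,.287)))
g=cv2.cvtColor(f["pixels"],cv2.COLOR_RGB2GRAY);m=(g<35).astype("uint8");m[400:]=0
n,l,st,c=cv2.connectedComponentsWithStats(m)
for i in range(1,n):
    if st[i,4]>1500:print(st[i],c[i].round(1))
E
```

```text
shift cm [ 2.2   0.39 -1.04] turn -0.01 tcp [0.5332 0.1314 0.2811] xaxis [-0.033 -0.03  -0.999] F [ 0.  -0.7  0.5] t 10.57 op 0.0853 q6 [ 0.13  0.18  0.34  1.77 -0.02  0.98]
[323.28139502 308.51232212]
[ 293  265   63   72 3754] [325.1 299.3]
[ 434  321   47   79 2179] [452.9 366.6]
[ 156  322   47   78 2200] [182.9 366.7]
```

```bash
python3 -m jog '[[1,0,0.3,-1.1,0],[1,1.0,0,-0.2,0],[1,1.0,0,0,0],[1,0.1,0,0,0],[1,0,0,0,0]]' >/dev/null; python3 to.py 1.853 .2195 .259;python3 - <<'E'
from h import *;from rig import env;import cv2
S=np.load("S.npy");f=env.grab_frame("wrist")
print(proj(f,W(S,1.853,.2195,.287)))
g=cv2.cvtColor(f["pixels"],cv2.COLOR_RGB2GRAY);m=(g<35).astype("uint8");m[400:]=0
n,l,st,c=cv2.connectedComponentsWithStats(m)
for i in range(1,n):
    if st[i,4]>1500:print(st[i],c[i].round(1))
cv2.imwrite("pics/w5.png",f["pixels"][:,:,::-1])
E
```

```text
shift cm [ 0.52 -0.12  0.04] turn -0.015 tcp [0.5293 0.1424 0.2641] xaxis [-0.026 -0.028 -0.999] F [ 0.1 -0.7  0.4] t 11.03 op 0.0852 q6 [ 0.15  0.16  0.28  1.73 -0.02  1.01]
[309.42723003 360.57179793]
[ 277  308   70   79 4520] [312.5 345.3]
[ 434  321   47   79 2191] [452.9 366.5]
[ 156  322   47   78 2207] [182.9 366.7]
```

View pics/w5.png

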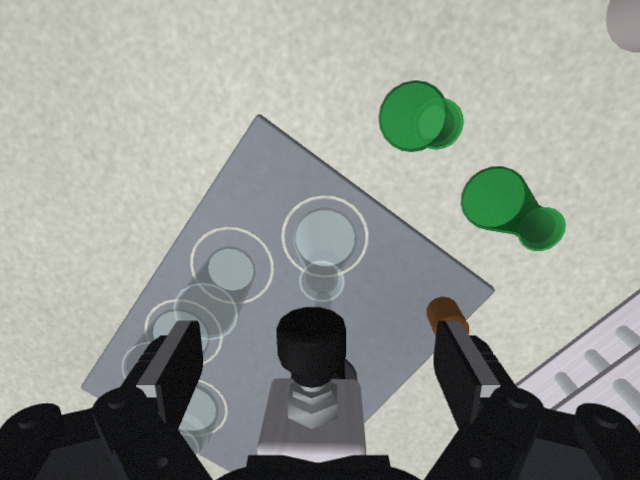

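Lock knob head at x≈312 with the midline at 318. Last corrections, then close.

```bash
python3 -m jog '[[1,0.6,-0.25,-0.2,-0.02],[1,0.2,0,0,0],[1,0,0,0,0]]' >/dev/null; python3 to.py 1.853 .2195 .258; python3 -m jog '[[0,0,0,0,0],[-1,0,0,0,0],[-1,0,0,0,0],[-1,0,0,0,0],[-1,0,0,0,0]]' 60;python3 to.py 1.853 .2195 .258
```

```text
shift cm [-0.06  0.08  0.21] turn 0.007 tcp [0.5265 0.1422 0.2574] xaxis [-0.023 -0.028 -0.999] F [-0.2 -0.3 -0.4] t 11.33 op 0.0853 q6 [ 0.15  0.14  0.25  1.71 -0.02  0.98]
t: 11.75
tool_pos: [0.5266, 0.1421, 0.2581]
tool_rot: [[-0.022, 0.737, 0.675], [-0.028, 0.675, -0.737], [-0.999, -0.035, 0.006]]
ft_force: [-1.9, -2.6, 1.7]
opening: 0.0258
shift cm [0.01 0.08 0.2 ] turn 0.007 tcp [0.5266 0.1421 0.2581] xaxis [-0.022 -0.028 -0.999] F [-1.9 -2.6  1.7] t 11.75 op 0.0258 q6 [ 0.15  0.14  0.25  1.71 -0.02  0.98]
```

```bash
cat > pl.py <<'E'
from h import *;from rig import env
s=env.get_state();u=np.array([-.68,.733,0])
print("pull mm",((s["tool_pos"]-[.5266,.1421,.2581])@u*1000).round(2),"F out",(s["ft_force"]@u).round(1),s["ft_force"].round(1),"z",s["tool_pos"][2].round(4),"op",round(s["opening"],4),"t",round(s["t"],2))
E
python3 -m jog '[[-1,0,0,0,0],[-1,0,0,0,0]]' 90 >/dev/null; python3 pl.py;python3 -m jog '[[-1,0,0,-0.4,0],[-1,0,0,-0.4,0],[-1,0,0,0,0]]' >/dev/null; python3 pl.py
```

```text
pull mm 0.0 F out 0.4 [-0.8 -0.1 -1.5] z 0.2587 op 0.0226 t 11.92
pull mm 1.72 F out -5.6 [ 3.6 -4.3 -1.4] z 0.2586 op 0.0228 t 12.17
```

```bash
python3 -m jog '[[-1,0,0,-0.5,0],[-1,0,0,-0.4,0]]' >/dev/null; python3 pl.py
```

```text
pull mm 5.02 F out -7.5 [ 5.1 -5.5 -1.1] z 0.2585 op 0.023 t 12.33
```

```bash
python3 -m jog '[[-1,0,0,-0.5,0],[-1,0,0,-0.4,0]]' >/dev/null; python3 pl.py;python3 -m jog '[[-1,0,0,-0.4,0]]' >/dev/null; python3 pl.py
```

```text
pull mm 7.6 F out -9.6 [ 6.9 -6.7 -1. ] z 0.2584 op 0.0226 t 12.5
pull mm 8.11 F out -8.6 [ 6.4 -5.8 -1.8] z 0.2583 op 0.0222 t 12.58
```

```bash
python3 -m jog '[[-1,0,0,-0.6,0],[-1,0,0,-0.4,0]]' >/dev/null; python3 pl.py;python3 -m jog '[[-1,0,0,-0.5,0]]' >/dev/null; python3 pl.py
```

```text
pull mm 9.02 F out -9.2 [ 6.2 -6.7 -1.1] z 0.2583 op 0.0222 t 12.75
pull mm 8.88 F out -14.3 [  9.9 -10.4  -2.4] z 0.2582 op 0.0226 t 12.83
```

```bash
python3 -m jog '[[-1,0,0,-0.6,0],[-1,0,0,-0.6,0]]' >/dev/null; python3 pl.py;python3 -m jog '[[-1,0,0,-0.7,0]]' >/dev/null; python3 pl.py
```

```text
pull mm 8.53 F out -16.1 [ 11.1 -11.7  -2.3] z 0.2581 op 0.0222 t 13.0
pull mm 8.31 F out -20.7 [ 14.2 -15.1  -2.4] z 0.2581 op 0.0225 t 13.08
```

```bash
python3 -m jog '[[-1,0,0,-0.6,0],[-1,0,0,-0.5,0]]' 100 >/dev/null; python3 pl.py;python3 to.py 1.853 .2295 .258
python3 - <<'E'
from h import *;from rig import env;import cv2
f=env.grab_frame("wrist");d=env.grab_frame("side");e=env.grab_frame("scene")
o=np.zeros((600,800,3),np.uint8)
o[:300,:400]=cv2.resize(f["pixels"],(400,300));
o[300:600,:400]=cv2.resize(d["pixels"][190:310,240:400],(400,300))
o[:300,400:]=cv2.resize(e["pixels"][160:310,250:450],(400,300))
o[300:,400:]=cv2.resize(f["pixels"][240:480,160:480],(400,300))
cv2.imwrite("pics/fin.png",o[:,:,::-1])
E
python3 pl.py
```

```text
pull mm 7.77 F out -12.3 [ 8.8 -8.6 -0.8] z 0.2579 op 0.0226 t 13.25
shift cm [-0.   -0.18 -0.01] turn -0.028 tcp [0.5233 0.1496 0.2579] xaxis [ 0.077 -0.139 -0.987] F [ 8.8 -8.6 -0.8] t 13.25 op 0.0226 q6 [ 0.24  0.07  0.17  1.63 -0.15  1.1 ]
pull mm 7.82 F out -14.3 [11.1 -9.1 -1.9] z 0.258 op 0.0225 t 13.4
```

View pics/fin.png

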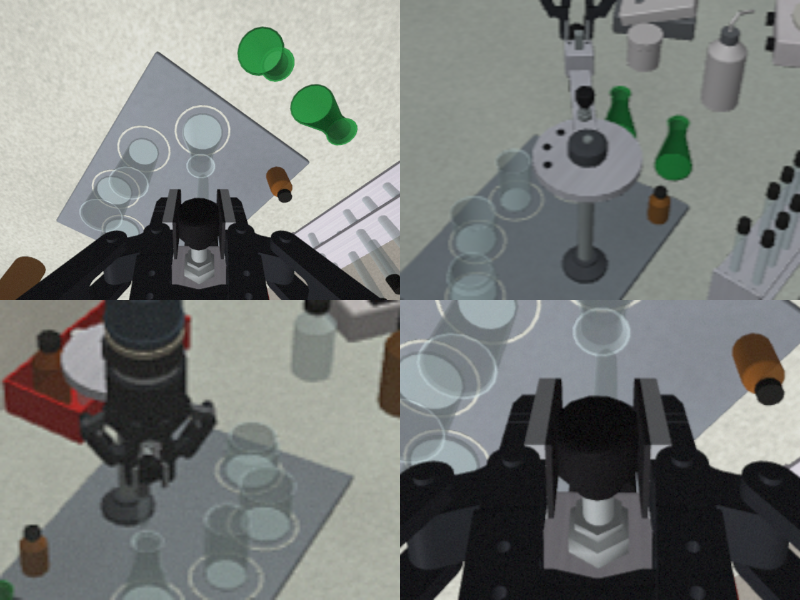

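The wrist tilted 0.15 rad as it pulled. The grasp point itself has travelled about 10.6 mm outward, and the pull (14 to 20 N) is above the 10 N spring, so the plunger is at its stop. I'll add one last firm push, check it, and hand in.

```bash
python3 -m jog '[[-1,0,0,-0.6,0]]' >/dev/null; python3 pl.py
python3 - <<'E'
from h import *;from rig import env
for _ in range(3):env.grab_frame("wrist")
s=env.get_state();u=np.array([-.68,.733,0])
g=s["tool_pos"]-.019*s["tool_rot"][:,0];g0=np.array([.5266,.1421,.2581])-.019*np.array([-.022,-.028,-.999])
F=s["ft_force"]@u;print("grasp pull mm",(g-g0)@u*1000,"F",F,s["opening"],s["t"])
if F<-12:env.close_job();print("closed")
E
```

```text
pull mm 7.65 F out -16.6 [ 11.1 -12.4  -1.5] z 0.258 op 0.0222 t 13.48
grasp pull mm 10.736118284217802 F -15.247123792690699 0.02237436450792358 13.6333
the job is handed in; nothing more can be done
closed
```

The job is handed in at 13.6 s, with the gripper still holding the height-lock plunger back; no verdict was reported.

- **Swing and index plunger:** I lifted the index plunger to its stop and brought the arm round to the fourth station (q ≈ 1.83). The clear conical flask, not the green look-alike, stands there. The plunger was lowered into the hole there with the spring pulling on it all the way down, then released. The pictures show its knob back at its home height and the electrode above the flask.
- **Height-lock plunger:** The grasp point has moved about 10.7 mm outward, against 10 mm to the stop. The pull is steady at about 15 N, above the 10 N spring, so the plunger is against its stop.
- **Electrode and glassware:** I touched neither; the last pictures show the glassware on its rings. I did not measure the electrode's height separately.

**What did not go to plan:**
- The first grip on the index knob sat too high on its rounded top, so I released it and gripped again lower before swinging.
- The wrist picture put the arm about 0.02 rad beyond my model at the last station. I put that down to play and calibration, because the pin seated.
- The tool tilted about 0.15 rad while pulling on the lock knob. The grip stayed steady at about 22 mm opening.

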